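# Set up a brazing job on the jig plate

### The job

On the grey jig plate, lay the bright bare-metal tube support squarely on the yellow pad and the green tube support squarely on the blue pad, both lengthwise along their pads, and put the cream firebrick in the middle of the plate, between the two supports. Only when these three are in place, lay the black bar centrally across the tops of both supports, and last stand the red tube stub upright on the bar, straight above the brick. Set each piece down rather than dropping it, and leave the jar and the brush where they are.

Things in the scene. Friction and masses are not known exactly. Their poses are not given: they have to be found in the camera images.
- plate: Grey steel jig plate, fixed flat on the bench, 120 mm along its x by 220 mm along its y, 10 mm thick. Origin at the centre of its underside, on the bench top (z = 0). One coloured pad lies towards each end of its y axis, 80 mm from the centre; which colour is at which end changes, and the plate's middle is midway between them.
- yellow_pad: Yellow painted locating pad, fixed on the jig plate, 100 mm along its x (parallel to the plate's x) by 60 mm along its y, 3 mm thick. Origin at the centre of its underside, on the plate's upper face (10 mm above the bench). The bright support belongs here, its long axis along the pad's x.
- blue_pad: Blue painted locating pad, same size and origin as the yellow one, at the other end of the plate. The green support belongs here, its long axis along the pad's x.
- bright_support: Piece of bare, bright silver square steel tube lying on the bench, 90 mm long (its x), 50 mm wide (y) and 50 mm high, 3 mm walls, open at both ends, about 0.35 kg. Origin at the centre of its underside. Grip across its width. A half turn about the vertical makes no difference.
- green_support: Piece of green painted square steel tube, same size, mass and origin as the bright support. A half turn about the vertical makes no difference.
- brick: Cream coloured small firebrick, 50 x 50 mm and 30 mm high, about 0.14 kg. Origin at the centre of its underside. It goes directly on the plate (underside 10 mm above the bench), and is lower than the supports. How it is turned about the vertical does not matter.
- bar: Black square steel tube lying flat on the bench beyond the plate, 240 mm long (its x), 40 mm wide (y) and 40 mm high, about 0.55 kg. Origin at the centre of its underside, at mid-length. On the two supports its underside is 63 mm above the bench, its long axis along the plate's y. A half turn about the vertical makes no difference.
- stub: Red painted stub of square tube standing upright on the bench, 30 x 30 mm and 60 mm high, 3 mm walls, open at the top, about 0.14 kg. Origin at the centre of its underside. Standing on the bar its underside is 103 mm above the bench. How it is turned about the vertical does not matter.
- jar: Bystander: closed white flux jar with an orange cap, 52 mm across and 60 mm high, loose on the bench at the far left. Origin at the centre of its underside. Leave it alone.
- brush: Bystander: wire brush lying on the bench at the far right, about 200 mm long along its x. Origin at the centre of its underside. Leave it alone.
Mind the look-alikes: they are no part of the job. Of the things that look like the bright_support, the largest one is meant.

How it is judged (in metres and radians):
On the way, in this order (a step that is already met when the one before it is completed fails the run):
1. both supports lie on their own pads and the brick lies between them, all released (horizontal distance between bright_support and yellow_pad below 0.012 m and angle between the x axis of bright_support and the x axis of yellow_pad, either way round below 0.15 rad and angle between each of bright_support, green_support, brick's own z axis and vertical below 0.08 rad and z of bright_support in the frame of yellow_pad between -0.001 and 0.007 m and horizontal distance between green_support and blue_pad below 0.012 m and angle between the x axis of green_support and the x axis of blue_pad, either way round below 0.15 rad and z of green_support in the frame of blue_pad between -0.001 and 0.007 m and horizontal distance between brick and plate below 0.012 m and z of brick in the frame of plate between 0.006 and 0.014 m and contact force between the fingers and bright_support below 0.1 N and contact force between the fingers and green_support below 0.1 N and contact force between the fingers and brick below 0.1 N), for 0.2 s.
2. the bar lies across both supports, released, with supports and brick still in place (all of step 1 and horizontal distance between bar and plate below 0.015 m and angle between the x axis of bar and the y axis of plate, either way round below 0.12 rad and angle between bar's own x axis and vertical between 1.5208 and 1.6208 rad and z of bar in the frame of plate between 0.058 and 0.068 m and contact force between the fingers and bar below 0.1 N), for 0.2 s.
At the end, for the whole second after the job is handed in: Bright support on yellow pad, green on blue (12 mm, 0.15 rad, flat); brick flat on the plate within 12 mm of its centre; bar level on both supports, centred within 15 mm, 0.12 rad of the plate's y; stub upright on the bar within 15 mm of above the brick; all released and at rest (all of step 2 and horizontal distance between stub and brick below 0.015 m and angle between stub's own z axis and vertical below 0.08 rad and z of stub in the frame of plate between 0.097 and 0.109 m and contact force between the fingers and stub below 0.1 N and linear speed of each of bright_support, green_support, brick, bar, stub below 0.02 m/s); the robot touches nothing.
It fails at once if the jar or the brush is moved more than 20 mm (distance of any of jar, brush from where it was at the start of the episode above 0.02 m).
It fails at once if a piece is dropped (falls free of the fingers at more than 0.6 m/s) ((linear speed of bright_support above 0.6 m/s and contact force between the fingers and bright_support below 0.1 N) or (linear speed of green_support above 0.6 m/s and contact force between the fingers and green_support below 0.1 N) or (linear speed of brick above 0.6 m/s and contact force between the fingers and brick below 0.1 N) or (linear speed of bar above 0.6 m/s and contact force between the fingers and bar below 0.1 N) or (linear speed of stub above 0.6 m/s and contact force between the fingers and stub below 0.1 N)).
It also fails if it takes over 134 s, if anything falls off the work surface, if the arm or the gripper's body presses on something with over 40 N, if the wrist force passes 120 N, or if a joint passes its speed limit or range.

### The arm

A 6-joint arm with a two-finger parallel gripper is mounted at the origin on the work surface. World frame = base frame: x ahead of the robot, y to its left, z up, the work surface at z = 0. Lengths are in m, angles in degrees, forces in N, time in s.
With the tool pointing down it reaches from about 0.4 to 0.825 m from the base axis. Payload 7 kg.
Tool frame: the origin (TCP) lies midway between the tips of the shut fingers; the grasp point (between the pads) lies 19 mm behind it; z points along the fingers, y is the direction in which the jaws open and shut (so a half turn about z gives the same grasp; the last joint's range is limited). The gripper opens to 88 mm and grips with 3 to 60 N. Pads are 19 mm wide; open, the fingers measure 130 mm over their backs; the gripper's body (78 mm by 193 mm) begins 47 mm behind the grasp point.
Start: joints at [-52.191, 20.546, 0.682, 0, -70.136, -16.507], TCP at [0.245, -0.629, 0.227] pointing down, gripper open.
Joint ranges: [-176.03, 176.03], [-82.01, 121.73], [-58.28, 71.71], [-173.87, 95.51], [-174.79, -0.11], [-173.66, 173.66]. Speed limits (degrees/s): [136.94, 136.94, 172.46, 180, 180, 180].

### API

Orientations are given as a 3x3 rotation matrix whose columns are the frame's x, y, z axes.
In Python, from rig import robot gives the robot as it stands. Calls block until the motion is done:
- robot.goto(position, orientation): joint-space move of the TCP to a pose.
- robot.servo_line(position, ori=None, speed=0.15): straight line of the TCP; ori=None keeps the orientation; speed is the mean speed in m/s.
- robot.movej(angles): joint-space move.
- robot.move_gripper(opening): opening from 0.0 (shut) to 1.0 (fully open); the grip force is fixed at half the most; returns when the fingers have stopped.
- robot.dwell(seconds).
- robot.ik(position, orientation): joint angles nearest the present ones, or None.
- robot.grab_frame(name): name is "scene" or "top"; returns (picture, depth): 400x640x3 uint8, red, green, blue; 400x640 float32, m along the optical axis (not along the pixel's ray), 0 where there is no reading.
- robot.camera_info(name): a dict with "vfov" (degrees; the focal length in pixels is half the picture's height over the tangent of half this angle, whatever the lens; pixels are square), "cx", "cy" (the principal point, pixels), "view" (4x4, takes a point from world to camera coordinates). Camera axes: x right, y down, z forward; pixel columns grow to the right and rows downward; lengths in m; the calibration is good to about 2 mm. A picture is of the moment at which its call begins. camera_info takes no time and is no camera call.
A pose or a line that the arm cannot do raises robot.Unreachable and nothing moves.
- robot.job_done(): hands the job in, once; it reports no verdict.
Readings, each from a call of its own:
- robot.read_t(): time.
- robot.read_qpos(): joint angles.
- robot.read_qvel(): joint speeds.
- robot.read_effort(): joint torques, N m.
- robot.read_position(): TCP position.
- robot.read_tcp_rot(): TCP orientation.
- robot.read_force(): force on the tool from outside, world axes, zero at the start.
- robot.read_ft_torque(): the same for the moment, N m.
- robot.read_grip_width(): opening from 0.0 (shut) to 1.0 (fully open).
Only numpy, scipy, OpenCV 4.12 (cv2) and the standard library are available. Lean on these libraries where they do the work, as an engineer would, in place of code of your own. Each camera call takes 0.05 s, during which the arm holds its last target. There are 200 camera calls.

## Working session

There is one attempt and no reset: what is moved stays moved. The work goes in short steps, each a Python script; the robot and the scene stay as the last script left them, time stands still between calls to the robot, and variables do not carry over. Pictures are saved under pics/ and viewed, about 12 in all and at most 16, crops included, and the job is handed in when it is done.

```bash
mkdir -p pics; ls; python3 - <<'E'
from rig import robot
import cv2,numpy as np
for n in("scene","top"):
    p,d=robot.grab_frame(n); cv2.imwrite(f"pics/{n}0.png",p[:,:,::-1]); np.savez(f"{n}0.npz",p=p,d=d)
    c=robot.camera_info(n); print(n,c,(d>0).mean())
    print(np.linalg.inv(c['view'])[:3,3])
E
```

```text
pics
scene {'vfov': 47.11095559253398, 'cx': 322.92681687101486, 'cy': 198.03065718322904, 'view': array([[-0.07333172,  0.99730519, -0.00219597,  0.07245943],
       [ 0.6898491 ,  0.04913411, -0.72228391, -0.32753802],
       [-0.7202296 , -0.05448121, -0.69159318,  1.65172665],
       [ 0.        ,  0.        ,  0.        ,  1.        ]])} 0.99610546875
[1.4208878  0.03381718 0.90590656]
top {'vfov': 57.496068362642696, 'cx': 314.8552856514362, 'cy': 200.33104797676828, 'view': array([[ 0.02177727, -0.99967475,  0.01327206, -0.04781526],
       [-0.99678797, -0.02273389, -0.07679138,  0.54151696],
       [ 0.07706813, -0.01155713, -0.99695884,  0.96856332],
       [ 0.        ,  0.        ,  0.        ,  1.        ]])} 0.99590625
[ 0.46617351 -0.0242951   1.00783621]
```

View pics/scene0.png

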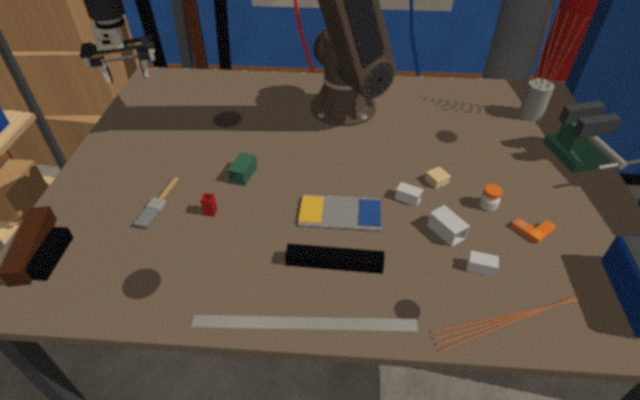

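View pics/top0.png

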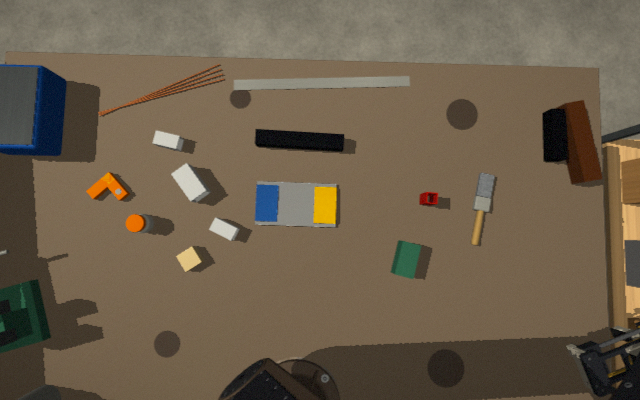

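The scene view shows the plate at (340,212) with yellow left and blue right. The bar is at (335,258), the green support at (242,169), the stub at (209,205) and the brick at (438,177). Of the three white tubes, the one at (448,226) is largest; jar at (490,197), brush at (157,203). In the top view the same pieces are: bright (190,183), green (406,259), brick (189,259), stub (429,199), bar (300,140), blue pad (267,203), yellow pad (325,205).

```bash
cat > vis.py <<'E'
import numpy as np,cv2
from rig import robot
def world(name,d):
    c=robot.camera_info(name);f=200/np.tan(np.radians(c['vfov']/2))
    v,u=np.mgrid[0:400,0:640]
    P=np.stack([(u-c['cx'])/f*d,(v-c['cy'])/f*d,d,np.ones_like(d)],-1)
    return (P@np.linalg.inv(c['view']).T)[...,:3]
def rays(name,uv,z):
    """pixels -> world xy on the plane at height z"""
    c=robot.camera_info(name);f=200/np.tan(np.radians(c['vfov']/2));T=np.linalg.inv(c['view'])
    uv=np.asarray(uv,float)
    r=np.c_[(uv[:,0]-c['cx'])/f,(uv[:,1]-c['cy'])/f,np.ones(len(uv))]@T[:3,:3].T
    return T[:2,3]+r[:,:2]*((z-T[2,3])/r[:,2])[:,None]
def rect(name,m,z):
    """rectangle of a mask's pixels cast onto height z: centre, long-axis angle, long, short"""
    m=m.astype(np.uint8);n,l,s,_=cv2.connectedComponentsWithStats(m)
    i=1+np.argmax(s[1:,4]);v,u=np.nonzero(l==i)
    (x,y),(w,h),a=cv2.minAreaRect(rays(name,np.c_[u,v],z).astype(np.float32)*1000)
    if w<h:w,h,a=h,w,a+90
    return np.round([x/1000,y/1000,(a+90)%180-90,w,h,s[i,4]],4)
E
python3 - <<'E'
from vis import *
R={'bright':(165,155,215,210,.05),'green':(385,235,430,285,.05),'brick':(170,240,208,275,.03),'stub':(412,185,445,213,.06),'bar':(248,122,352,158,.04),'plate':(248,175,345,232,.011)}
S={'bright':(425,203,472,247,.05),'green':(225,150,262,187,.05),'brick':(422,165,454,190,.03),'stub':(196,190,221,218,.06),'bar':(280,240,390,275,.04),'plate':(292,190,388,233,.011)}
for n,RR in(('top',R),('scene',S)):
    q=np.load(n+'0.npz');p=q['p'];W=world(n,q['d'])
    b=W[300:330,100:140,2] if n=='top' else W[280:300,200:260,2]
    print(n,'bench z',np.median(b),b.std())
    for k,(u0,v0,u1,v1,h) in RR.items():
        m=np.zeros((400,640),bool);m[v0:v1,u0:u1]=1
        zz=W[...,2]; m&=(abs(zz-h)<.008) 
        print(k,rect(n,m,h),'z',np.median(zz[m]).round(4))
    hsv=cv2.cvtColor(p,cv2.COLOR_RGB2HSV)
    u0,v0,u1,v1,_=RR['plate'];roi=np.zeros((400,640),bool);roi[v0:v1,u0:u1]=1
    for k,lo,hi in(('yel',18,35),('blue',100,125)):
        m=roi&(hsv[...,0]>=lo)&(hsv[...,0]<=hi)&(hsv[...,1]>150);print(k,rect(n,m,.013))
E
```

```text
top bench z -0.0006458770970425576 0.05039697325538502
bright [5.81200e-01 2.99400e-01 3.75967e+01 9.16642e+01 5.08277e+01 6.66000e+02] z 0.049
green [ 3.90600e-01 -2.79300e-01 -1.32451e+01  8.98620e+01  5.16386e+01
  6.78000e+02] z 0.0488
brick [ 3.79500e-01  2.95300e-01 -5.54777e+01  5.14962e+01  5.02707e+01
  3.74000e+02] z 0.0288
stub [ 0.5537 -0.3394 89.9135 31.6025 29.3833 69.    ] z 0.0582
bar [7.05800e-01 1.14000e-02 8.80256e+01 2.39527e+02 4.26147e+01 1.34900e+03] z 0.039
plate [5.330000e-01 1.760000e-02 8.952080e+01 2.232170e+02 1.218065e+02
 3.496000e+03] z 0.0102
yel [ 5.31800e-01 -6.37000e-02 -1.33430e+00  9.99853e+01  6.20373e+01
  8.23000e+02]
blue [ 5.34200e-01  9.66000e-02 -7.55700e-01  9.73906e+01  5.72711e+01
  7.54000e+02]
scene bench z -0.0013807927265315767 0.0691139030373477
bright [5.87400e-01 2.93400e-01 3.77094e+01 9.14341e+01 5.59608e+01 5.49000e+02] z 0.0482
green [ 3.99200e-01 -2.83600e-01 -1.30828e+01  9.68290e+01  5.44973e+01
  3.68000e+02] z 0.0481
brick [  0.3883   0.2895 -55.3765  56.9667  55.218  229.    ] z 0.0276
stub [ 0.5623 -0.3436 -5.5603 37.7279 33.2154 78.    ] z 0.0564
bar [7.137000e-01 5.900000e-03 8.809160e+01 2.382449e+02 4.634280e+01
 1.436000e+03] z 0.0383
plate [5.408000e-01 1.290000e-02 8.952830e+01 2.196529e+02 1.255318e+02
 2.576000e+03] z 0.0097
yel [ 5.35000e-01 -6.77000e-02 -1.92730e+00  9.66575e+01  6.07395e+01
  5.40000e+02]
blue [5.37600e-01 9.34000e-02 8.65200e-01 8.85766e+01 5.00942e+01 4.09000e+02]
```

```bash
cat > arm.py <<'E'
import numpy as np
from rig import robot
def rot(a):
    a=np.radians(a);y=np.array([np.cos(a),np.sin(a),0]);z=np.array([0,0,-1.]);return np.c_[np.cross(y,z),y,z]
def best(p,a):
    """jaw angle a or a+180, whichever needs least motion and stays off joint 6's limit"""
    q0=np.array(robot.read_qpos());c=[]
    for b in(a,a+180):
        q=robot.ik(p,rot(b))
        if q is not None:c.append((np.abs(np.array(q)-q0).max(),b))
    return rot(min(c)[1])
def pick(x,y,a,z,opening,up=.2):
    R=best([x,y,up],a);robot.move_gripper(opening);robot.goto([x,y,up],R)
    robot.servo_line([x,y,z+.03],speed=.15);robot.servo_line([x,y,z],speed=.06)
    robot.move_gripper(0.);w=robot.read_grip_width();robot.dwell(.2)
    robot.servo_line([x,y,z+.02],speed=.05);robot.servo_line([x,y,up],speed=.15)
    print('grip mm',w*88,'after lift',robot.read_grip_width()*88,'F',np.round(robot.read_force(),1),'t',robot.read_t())
def place(x,y,a,z,opening,up=.22):
    R=best([x,y,up],a);robot.goto([x,y,up],R)
    robot.servo_line([x,y,z+.03],speed=.15);robot.servo_line([x,y,z+.004],speed=.04);robot.dwell(.3)
    f0=robot.read_force()[2]
    for dz in(.0025,.0015,.0005,-.0005,-.0015):
        robot.servo_line([x,y,z+dz],speed=.01);f=robot.read_force()[2]-f0
        if f>3:break
    print('touch dz',dz,'dF',f);robot.move_gripper(opening);robot.dwell(.1)
    robot.servo_line([x,y,z+.03],speed=.06);robot.servo_line([x,y,up],speed=.2)
    print('t',robot.read_t())
# plate
C=np.array([.533,.017]);PA=-.7  # plate x axis angle
def on_plate(dx,dy):
    c,s=np.cos(np.radians(PA)),np.sin(np.radians(PA));return C+[c*dx-s*dy,s*dx+c*dy]
E
python3 - <<'E'
from arm import *
from vis import *
pick(.5812,.2994,37.6+90,.011,1.)
p=on_plate(0,-.08);print(p)
place(*p,PA+90,.024,.72,up=.2)
robot.goto([.42,-.25,.25],best([.42,-.25,.25],PA+90))
for n in('top','scene'):
    p,d=robot.grab_frame(n);np.savez(n+'1.npz',p=p,d=d);cv2.imwrite(f'pics/{n}1.png',p[:,:,::-1])
    W=world(n,d);m=(abs(W[...,2]-.063)<.008)&(abs(W[...,0]-.53)<.09)&(abs(W[...,1]+.063)<.06);print(n,rect(n,m,.063))
E
```

```text
grip mm 50.23521494149398 after lift 49.98493822352982 F [ 0.4  0.2 -2.8] t 8.3333
[ 0.53202264 -0.06299403]
touch dz -0.0005 dF 8.167040633353022
t 15.125
top [ 5.57800e-01 -6.00000e-02 -8.89833e+01  4.95261e+01  3.40288e+01
  2.37000e+02]
scene [ 5.37500e-01 -6.43000e-02 -5.07600e-01  9.46539e+01  5.00293e+01
  4.51000e+02]
```

View pics/top1.png

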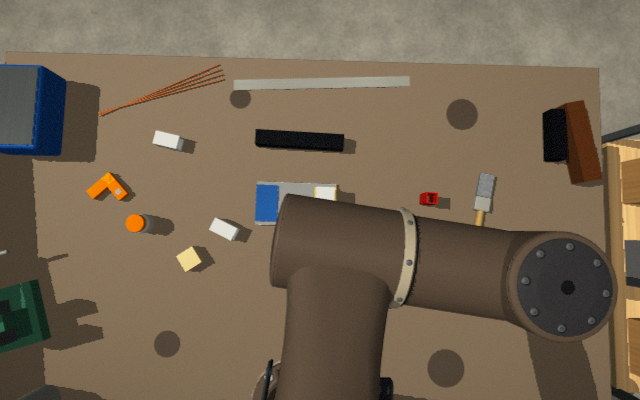

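The arm hides most of the plate. The bright support shows at (326,193), on the yellow pad. I'll step aside and measure.

```bash
cat >> vis.py <<'E'
def look(tag):
    robot.movej([-80,20.5,.7,0,-70.1,-16.5])
    out={}
    for n in('top','scene'):
        p,d=robot.grab_frame(n);np.savez(f'{n}{tag}.npz',p=p,d=d);cv2.imwrite(f'pics/{n}{tag}.png',p[:,:,::-1]);out[n]=(p,world(n,d))
    return out
def blob(n,W,h,x,y,rx,ry):
    return rect(n,(abs(W[...,2]-h)<.008)&(abs(W[...,0]-x)<rx)&(abs(W[...,1]-y)<ry),h)
E
python3 - <<'E'
from vis import *
o=look('2')
for n,(p,W) in o.items():
    print(n,'sup',blob(n,W,.063,.533,-.063,.09,.06),'plate',blob(n,W,.011,.535,.017,.08,.13),'green',blob(n,W,.05,.395,-.28,.08,.08))
p=o['top'][0];cv2.imwrite('pics/c2.png',cv2.resize(p[160:290,230:450,::-1],None,fx=3.4,fy=3.4))
E
```

```text
top sup [ 5.30800e-01 -5.96000e-02 -6.53200e-01  8.93995e+01  4.99653e+01
  6.61000e+02] plate [5.324000e-01 1.900000e-02 8.921200e+01 2.219912e+02 1.195837e+02
 2.813000e+03] green [ 3.90700e-01 -2.79100e-01 -1.34861e+01  8.97146e+01  5.20424e+01
  6.82000e+02]
scene sup [ 5.37500e-01 -6.43000e-02 -5.07600e-01  9.46539e+01  5.00293e+01
  4.51000e+02] plate [5.407000e-01 1.290000e-02 8.940010e+01 2.196821e+02 1.248048e+02
 2.268000e+03] green [ 3.97400e-01 -2.82700e-01 -1.30828e+01  9.28043e+01  5.54425e+01
  3.69000e+02]
```

View pics/c2.png

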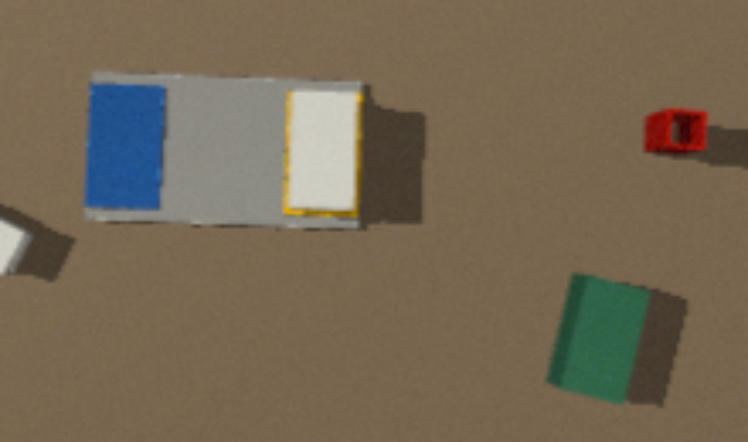

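The support sits inside the yellow pad with a yellow border all round (crop 285–362, 88–217). Comparing its measured position with the commanded one, the top camera reads about (-1, +3) mm off. I'll correct for that and do the green support and the brick.

```bash
sed -i 's/^C=.*;PA/C=np.array([.534,.0145]);PA/' arm.py
python3 - <<'E'
from arm import *
from vis import *
pick(.3916,-.2825,76.7,.011,1.)
place(*on_plate(0,.08),PA+90,.024,.72,up=.2)
pick(.3805,.292,35,.005,1.)
place(*C,PA,.015,.75,up=.2)
o=look('3')
for n,(p,W) in o.items():
    print(n,'bright',blob(n,W,.063,.533,-.065,.09,.06),'green',blob(n,W,.063,.533,.095,.09,.06),'brick',blob(n,W,.04,.534,.0145,.05,.04),'bar',blob(n,W,.04,.706,.01,.06,.15),'stub',blob(n,W,.06,.557,-.34,.04,.04))
p=o['top'][0];cv2.imwrite('pics/c3.png',cv2.resize(p[110:260,230:450,::-1],None,fx=3.4,fy=3.4))
E
```

```text
grip mm 49.92017566930038 after lift 50.33537146538403 F [ 0.3 -0.6 -4.5] t 25.9583
touch dz -0.0005 dF 9.587201556818489
t 32.875
grip mm 49.97116011141644 after lift 49.9438102051921 F [ 0.3  0.9 -1.8] t 39.6667
touch dz -0.0005 dF 8.74536299956076
t 46.4417
top bright [ 5.30800e-01 -5.96000e-02 -6.53200e-01  8.93995e+01  4.99653e+01
  6.60000e+02] green [ 5.34300e-01  9.73000e-02 -8.46500e-01  8.95119e+01  5.07088e+01
  6.71000e+02] brick [5.3400e-01 1.9800e-02 1.3218e+00 5.0672e+01 4.7963e+01 3.5200e+02] bar [7.062000e-01 1.130000e-02 8.792200e+01 2.395108e+02 4.170690e+01
 1.345000e+03] stub [ 0.5537 -0.3394 89.9135 31.6025 29.3833 68.    ]
scene bright [ 5.37500e-01 -6.42000e-02 -5.18800e-01  9.46479e+01  5.03665e+01
  4.51000e+02] green [ 5.40600e-01  9.19000e-02 -3.91100e-01  9.51416e+01  4.84827e+01
  4.59000e+02] brick [ 5.42300e-01  1.51000e-02 -1.45390e+00  5.78271e+01  4.96011e+01
  2.67000e+02] bar [7.146000e-01 5.900000e-03 8.806780e+01 2.382101e+02 4.802600e+01
 1.430000e+03] stub [ 0.5612 -0.3434 -4.6939 35.8367 32.9989 76.    ]
```

View pics/c3.png

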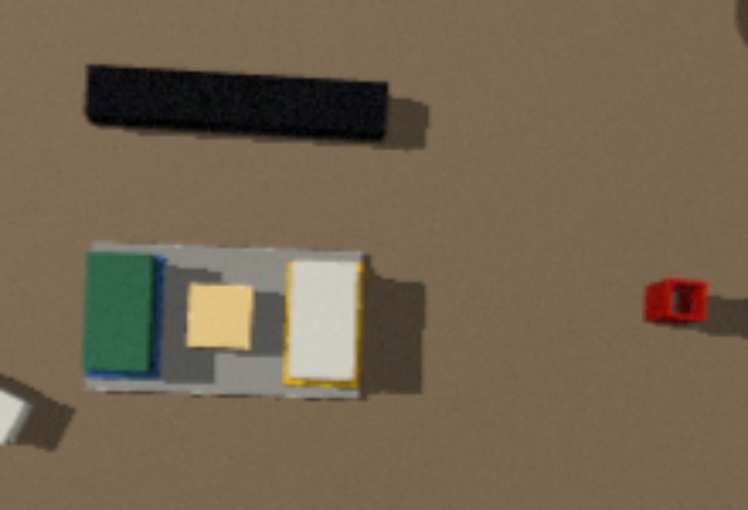

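The green support covers the blue pad (crop 88–160, 252–378) and the brick is centred at (220,316). Step 1 looks met, so next is the bar.

```bash
python3 - <<'E'
from arm import *
from vis import *
pick(.7072,.008,-2,.003,1.)
place(*C,PA,.066,.62,up=.2)
o=look('4')
for n,(p,W) in o.items():
    print(n,'bar',blob(n,W,.103,.534,.0145,.07,.15),'stub',blob(n,W,.06,.557,-.34,.04,.04))
cv2.imwrite('pics/c4.png',np.vstack([cv2.resize(p[a:a+90,b:b+220,::-1],None,fx=3.2,fy=3.2) for p,a,b in((o['top'][0],160,230),(o['scene'][0],160,190))]))
E
```

```text
grip mm 40.117056947760055 after lift 39.87506551077636 F [ 0.6  0.6 -5.1] t 58.8
touch dz -0.0005 dF 7.805686922629498
t 64.4667
top bar [5.336000e-01 1.760000e-02 8.927550e+01 2.391977e+02 4.028930e+01
 1.552000e+03] stub [ 0.5532 -0.339  85.5863 32.0231 30.6905 68.    ]
scene bar [5.422000e-01 1.200000e-02 8.936540e+01 2.376291e+02 4.915350e+01
 1.114000e+03] stub [ 0.5618 -0.3433 -1.6764 37.6775 33.4816 79.    ]
```

View pics/c4.png

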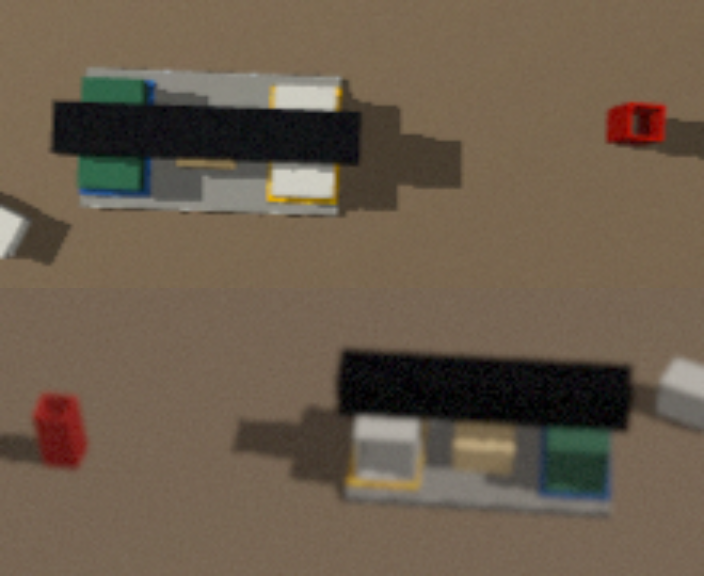

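The bar lies level across both supports, centred, from (52,130) to (360,137) in the upper crop. The stub stands at (636,123). Next is the stub.

```bash
python3 - <<'E'
from arm import *
from vis import *
pick(.5545,-.3425,0,.021,.9,up=.22)
place(C[0],C[1]+.001,PA,.124,.55,up=.24)
o=look('5')
for n,(p,W) in o.items():
    print(n,'stub',blob(n,W,.163,.534,.0155,.04,.04),'bar',blob(n,W,.103,.534,.0145,.07,.15),'jar',blob(n,W,.06,.47,.43,.06,.06))
    V=world(n,np.load(n+'0.npz')['d']);print('  jar at start',blob(n,V,.06,.47,.43,.06,.06))
cv2.imwrite('pics/c5.png',np.vstack([cv2.resize(p[a:a+90,b:b+220,::-1],None,fx=3.2,fy=3.2) for p,a,b in((o['top'][0],160,230),(o['scene'][0],150,190))]))
E
```

```text
grip mm 30.47306686899533 after lift 30.35114013756009 F [-0.2 -0.2 -1.4] t 75.8083
touch dz -0.0005 dF 5.4664856939846524
t 81.95
top stub [ 5.33600e-01  1.72000e-02 -3.89740e+00  3.01622e+01  3.00351e+01
  6.90000e+01] bar [5.335000e-01 1.760000e-02 8.926650e+01 2.391979e+02 4.035630e+01
 1.353000e+03] jar [  0.4709   0.4278 -42.5988  46.3478  46.2608 267.    ]
  jar at start [  0.4716   0.4273 -88.7225  46.5163  43.7682 268.    ]
scene stub [ 5.41800e-01  1.26000e-02 -4.07750e+00  3.80504e+01  2.97766e+01
  8.40000e+01] bar [5.418000e-01 1.200000e-02 8.929220e+01 2.375841e+02 4.845560e+01
 1.043000e+03] jar [  0.4795   0.4235   4.0663  47.7321  47.0596 180.    ]
  jar at start [  0.4769   0.4236 -26.4058  49.1816  45.2201 178.    ]
```

View pics/c5.png

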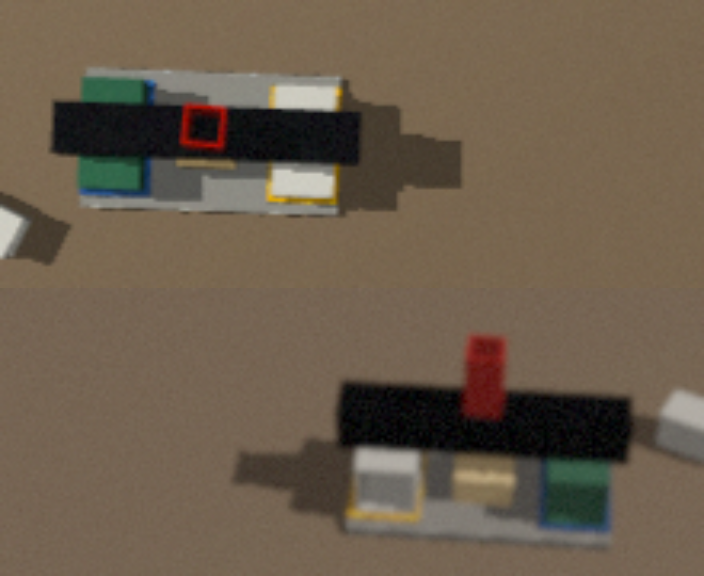

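The stub stands upright on the bar above the brick, at (204,127) in the top crop and (484,378) in the scene crop. Everything is in place, so I'm handing in.

```bash
python3 -c "
from rig import robot
robot.job_done();print(robot.read_t())"
```

```text
the job is handed in; nothing more can be done
the job is handed in; nothing more can be done
```

I placed all five pieces in the required order and handed the job in at about 83 s of the 134 s limit; the interface gives no verdict.

| Piece | Measured against | Offset in the top view |
|---|---|---|
| Bright support | yellow pad | about 4 mm, less than 1° |
| Green support | blue pad | about 1 mm, less than 1° |
| Brick | plate centre | about 2–3 mm |
| Bar | plate centre | about 1 mm, less than 1° |
| Stub | brick | about 3 mm, upright |

- **Set-down:** each piece touched down at its expected height, within about 1 mm, with 5–10 N before I released it.
- **Cameras:** the two views disagreed by about 5–8 mm in absolute position. Part of that is side faces showing in the scene view. I judged the placements within the top view only, after shifting it about 3 mm to match where the arm had put the first support. I left the bright support where it was, since 4 mm is within the 12 mm limit.
- **Bystanders:** the jar had not moved, within measurement noise of about 1 mm in the top view and 3 mm in the scene view. I did not re-measure the brush; no move was planned near it.

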